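# Cover the pot warmer and set it to keep-warm

### The job

Put the pot warmer on standby: tilt the copper-coloured cover up by its grip and out of its deep bay from under the cup shelf, and lay it flat, without dropping it, on the warmer so that it covers the well completely. Then push the red lever away past its stiff point until it snaps into the keep-warm notch. Leave the white cover in its bay and everything else where it stands.

Things in the scene. Friction and masses are not known exactly. Their poses are not given: they have to be found in the camera images.
- copper_cover: Copper-coloured cover, about 0.24 kg: flat plate 180 x 100 x 5 mm (its x, y, z) with a grip near its +x end. Origin: centre of the plate's underside; z its upward normal. It starts in one bay of the bin, sloping at about 30 degrees: -x edge on the bay's floor at the near wall, +x (grip) edge up against the far wall under the shelf, its x along the bin's x seen from above.
- copper_grip (a point): Middle of the copper cover's grip, axes as the cover's: a dark wood fin 40 mm long (x), 12 mm wide (y), standing 42 mm up from the plate's upper face; this point is at x = 65, y = 0, z = 30 of the cover (25 mm above the upper face, 17 below the fin's top).
- white_cover: White cover with a black grip, same shape and size, leaning the same way in the other bay. Which bay is which varies. It is to be left there.
- bin: Fixed steel two-bay bin. Origin: centre of its underside, on the table; yaw varies; x runs from its near to its far (shelf) end, z up. Outside 169 x 243 x 100 mm (x, y, z), walls and floor 5 mm. The bays lie side by side, centred at y = -59.5 and +59.5, each 159 x 114 mm inside, open on top.
- shelf_edge (a point): Middle of the lower near edge of the wooden cup shelf fixed over the bin's far end: bin x = 68, 165 mm up. The shelf is 243 mm wide, 12 thick, and runs 100 mm to +x; two cups stand on it. It blocks an upright gripper at the grips and a cover lifted straight up; a cover tilted to 45 degrees about its low edge has its top edge at bin x = 52 and passes.
- warmer: Fixed pot warmer, a metal box 240 x 210 x 90 mm high (x, y, z). Origin: centre of its underside, on the table; yaw varies. Its flat top has an empty well 150 x 70 mm (x, y), 60 deep, centred at x = 0, y = -40. The lever stands on the top at y = +70. Bin and warmer may change sides of the table.
- well_centre (a point): Centre of the well's mouth, in the plane of the warmer's top face; axes as the warmer's.
- mode_lever (a joint): Lever angle (rad), growing as it swings to the warmer's +x; at 0 it leans 0.45 rad to -x, at 0.45 it is upright. Pivot along y at x = 0, y = 70, z = 92 mm of the warmer. It starts in its rest notch, at about 0.1; an over-centre spring makes it stiff, about 7 N at the knob near 0.25; past 0.45 it snaps into the keep-warm notch at 0.8 (over 0.74 is in; stop at 0.84). Let go before, it springs back.
- lever_knob (a point): Centre of the lever's red ball, 30 mm across, 100 mm from the pivot on a 12 mm steel rod.
- well_corner0 (a point): Corner of the well's mouth at the warmer's x = -75, y = -75 mm, on its top face.
- well_corner1 (a point): Corner of the well's mouth at the warmer's x = -75, y = -5 mm, on its top face.
- well_corner2 (a point): Corner of the well's mouth at the warmer's x = +75, y = -75 mm, on its top face.
- well_corner3 (a point): Corner of the well's mouth at the warmer's x = +75, y = -5 mm, on its top face.
- cup_a: Bystander, loose: white cup on the bin's shelf, 64 mm wide, 65 high. Origin: centre of its foot.
- cup_b: Bystander, loose: blue cup on the bin's shelf, 64 mm wide, 65 high. Origin: centre of its foot.
- coffee_pot: Bystander, loose: small copper coffee pot, 74 mm wide, 75 high, with a brass handle that rises towards its own -x to 150 mm from the axis and 105 mm high. Origin: centre of its foot.
- bean_jar: Bystander, loose: amber glass jar, 80 mm wide, 120 high. Origin: centre of its foot.
- syrup_bottle: Bystander, loose: green bottle, 64 mm wide, 190 high. Origin: centre of its foot.
- sugar_tin: Bystander, loose: steel tin, 76 mm wide, 100 high. Origin: centre of its foot.

How it is judged:
On the way, in this order (a step that is already met when the one before it is completed fails the run):
1. the copper cover is tilted clear out of the bin in the gripper (height (world z) of copper_cover above 0.13 m and contact force between the fingers and copper_cover above 0.5 N), for 0.1 s.
2. the copper cover lies flat on the warmer's top and covers the well, let go, the lever not yet in its notch (x of well_corner0 in the frame of copper_cover between -0.0905 and 0.0905 m and y of well_corner0 in the frame of copper_cover between -0.0505 and 0.0505 m and x of well_corner1 in the frame of copper_cover between -0.0905 and 0.0905 m and y of well_corner1 in the frame of copper_cover between -0.0505 and 0.0505 m and x of well_corner2 in the frame of copper_cover between -0.0905 and 0.0905 m and y of well_corner2 in the frame of copper_cover between -0.0505 and 0.0505 m and x of well_corner3 in the frame of copper_cover between -0.0905 and 0.0905 m and y of well_corner3 in the frame of copper_cover between -0.0505 and 0.0505 m and z of copper_cover in the frame of well_centre between -0.006 and 0.006 m and angle between copper_cover's own z axis and vertical below 0.06 rad and linear speed of copper_cover below 0.03 m/s and contact force between the fingers and copper_cover below 0.05 N and not (value of joint mode_lever above 0.74 rad)), for 0.2 s.
3. the lever has snapped into its notch (value of joint mode_lever above 0.74 rad), for 0.2 s.
At the end, for the whole second after the job is handed in: The copper cover rests flat (within 0.06 rad and 6 mm of the top face) and still on the warmer with all four corners of the well's mouth under its plate, and the lever is in its notch (over 0.74 rad) (x of well_corner0 in the frame of copper_cover between -0.0905 and 0.0905 m and y of well_corner0 in the frame of copper_cover between -0.0505 and 0.0505 m and x of well_corner1 in the frame of copper_cover between -0.0905 and 0.0905 m and y of well_corner1 in the frame of copper_cover between -0.0505 and 0.0505 m and x of well_corner2 in the frame of copper_cover between -0.0905 and 0.0905 m and y of well_corner2 in the frame of copper_cover between -0.0505 and 0.0505 m and x of well_corner3 in the frame of copper_cover between -0.0905 and 0.0905 m and y of well_corner3 in the frame of copper_cover between -0.0505 and 0.0505 m and z of copper_cover in the frame of well_centre between -0.006 and 0.006 m and angle between copper_cover's own z axis and vertical below 0.06 rad and linear speed of copper_cover below 0.03 m/s and value of joint mode_lever above 0.74 rad); the robot touches nothing.
It fails at once if a cup, the coffee pot, jar, bottle or tin is shifted by more than 30 mm (distance of any of cup_a, cup_b, coffee_pot, bean_jar, syrup_bottle, sugar_tin from where it was at the start of the episode above 0.03 m).
It fails at once if the white cover is shifted by more than 30 mm (distance of white_cover from where it was at the start of the episode above 0.03 m).
It fails at once if the copper cover is let go more than 40 mm above the warmer's top (dropped) (contact force between the fingers and copper_cover below 0.05 N and height (world z) of copper_cover above 0.13 m).
It also fails if it takes over 56 s, if anything falls off the work surface, if the arm or the gripper's body presses on something with over 40 N, if the wrist force passes 120 N, or if a joint passes its speed limit or range.

### The arm

A 6-joint arm with a two-finger parallel gripper is mounted at the origin on the work surface. World frame = base frame: x ahead of the robot, y to its left, z up, the work surface at z = 0. Lengths are in m, angles in rad, forces in N, time in s.
With the tool pointing down it reaches from about 0.275 to 0.975 m from the base axis. Payload 8.4 kg.
Tool frame: the origin (TCP) lies on the centre line of the jaws, within the pads' length; the fingertips stand 8 mm ahead of it and the grasp point (between the pads) lies 11 mm behind it (arm.tip_reach is the distance from the TCP to the fingertips, in m); x points along the fingers, y is the direction in which the jaws open and shut, and the axes are right-handed (so a half turn about x gives the same grasp; the last joint's range is limited). The gripper opens to 92 mm and grips with 3 to 60 N. Pads are 20 mm wide; open, the fingers measure 128 mm over their backs; the gripper's body (75 mm by 189 mm) begins 69 mm behind the grasp point.
Start: joints at [1.291, 0.353, 1.633, -0, 1.155, -0.002], TCP at [0.171, 0.601, 0.223] pointing down, gripper open.
Joint ranges: [-2.63, 2.63], [-0.92, 2.1], [0.06, 2.66], [-1.3, 4.44], [0, 2.69], [-3.02, 3.02]. Speed limits (rad/s): [2.22, 2.22, 2.79, 3.14, 3.14, 3.14].

### API

Orientations are given as a unit quaternion [x, y, z, w].
In Python, from workcell import state, viewer, close_job, arm gives the robot as it stands.
- The arm moves only by the shell command python3 -m handwheel 'ROWS' [FORCE]. ROWS is JSON, a list of rows, each an object of numbers: "tx", "ty", "tz": the shift along the tool's x, y, z in mm; "wx", "wy", "wz": the turn, a rotation vector about the tool's x, y, z in degrees; "gripper": the finger opening in mm, from 0 to 91.9. A call has exactly 8 rows; each row is the pose to reach, as a shift and turn from the pose measured when the call began, along the tool's axes at that moment; what a row does not reach only later rows make up. A row lasts 1/12 s, in which the tool goes at most 41.7 mm and 7.16 degrees, less where a joint would pass 70% of its speed; a pose out of reach is approached as far as the arm can. A call with a gripper value outside its range is refused whole. The fingers move at their own pace and stop on an object; FORCE is the grip in N (left out, the last holds). Time passes only in rows, so rows that repeat a pose let the fingers close, or fill a call up. It gives the time, the measured TCP pose, the force and the opening at its end, in the units of the state.
- state(): the state, without advancing time (a new reading comes with each control period).
- viewer.grab_frame(name): name is "scene" or "top" or "wrist"; returns a dict with "color" (480x640x3 uint8, red, green, blue), "z_map" (480x640 float32, m along the optical axis (not along the pixel's ray), 0 where there is no reading), "intrinsics" (3x3 intrinsics, pixels), "dist_coeffs" ([k1, k2, p1, p2, k3] as OpenCV has them; the pictures are not rectified), "R" (3x3) and "t" (3): a world point X has camera coordinates R X + t. Camera axes: x right, y down, z forward; pixel columns grow to the right and rows downward; lengths in m; the calibration is good to about 2 mm. A picture is of the moment at which its call begins.
- close_job(): hands the job in, once; it reports no verdict.
The state is a dict: "time": time; "qpos": joint angles; "dq": joint speeds; "joint_efforts": joint torques, N m; "position": TCP position; "tool_rot": TCP orientation; "wrist_force": force on the tool from outside, world axes, zero at the start; "moment": the same for the moment, N m; "finger_gap": finger opening in m.
Only numpy, scipy, OpenCV 4.12 (cv2) and the standard library are available. Lean on these libraries where they do the work, as an engineer would, in place of code of your own. Each camera call takes 0.05 s, during which the arm holds its last target. There are 200 camera calls.

## Working session

There is one attempt and no reset: what is moved stays moved. The work goes in short steps, Python scripts to look and compute and a shell command to move; the robot and the scene stay as the last step left them, time stands still between calls to the robot, and variables do not carry over. Pictures are saved under pics/ and viewed, about 8 in all and at most 12, crops included, and the job is handed in when it is done.

```bash
mkdir -p pics; ls; cat > h.py <<'E'
import numpy as np, cv2
from workcell import state, viewer, close_job, arm
from scipy.spatial.transform import Rotation as Ro
def grab(n):
    f=viewer.grab_frame(n); return f
def save(f,name): cv2.imwrite('pics/'+name,cv2.cvtColor(f['color'],cv2.COLOR_RGB2BGR))
def cloud(f):
    z=f['z_map']; h,w=z.shape
    uv=np.stack(np.meshgrid(np.arange(w),np.arange(h)),-1).reshape(-1,1,2).astype(np.float64)
    n=cv2.undistortPoints(uv,f['intrinsics'],np.array(f['dist_coeffs'])).reshape(h,w,2)
    P=np.dstack([n[...,0]*z,n[...,1]*z,z])
    W=(P-np.array(f['t']))@np.array(f['R'])
    W[z==0]=np.nan
    return W
def proj(f,X):
    r=cv2.Rodrigues(np.array(f['R']))[0]
    return cv2.projectPoints(np.array(X,float).reshape(-1,1,3),r,np.array(f['t'],float),f['intrinsics'],np.array(f['dist_coeffs']))[0].reshape(-1,2)
E
python3 - <<'E'
from h import *
for n in('scene','top'):
    f=grab(n); save(f,n+'0.png'); np.savez('pics/'+n+'0.npz',**f)
    print(n,-np.array(f['R']).T@f['t'])
print(state(),[a for a in dir(arm) if a[0]!='_'])
E
```

```text
pics
scene [ 1.22100518 -0.61233377  0.78465637]
top [ 0.37770437 -0.02268093  1.56400012]
{'time': 0.1, 'qpos': array([ 1.29056675e+00,  3.53601842e-01,  1.63402515e+00,  1.99179299e-05,
        1.15520293e+00, -2.40569294e-03]), 'dq': array([-4.17400471e-04, -1.78320207e-03, -1.13532184e-03,  4.15171018e-05,
       -8.21560159e-05,  1.09358046e-03]), 'joint_efforts': array([ 5.63493031e-04, -5.94902086e+01, -3.34927940e+01,  6.97585638e-02,
        1.83896790e-02, -5.70405871e-05]), 'position': array([0.17129587, 0.60063124, 0.22193924]), 'tool_rot': array([ 0.09748061,  0.70036285, -0.09834495,  0.70022687]), 'wrist_force': array([ 0.9197058 , -0.55438522, -0.03296249]), 'moment': array([ 0.03291169, -0.01223054,  0.03178473]), 'finger_gap': 0.09189513902502174} ['IKError', 'tip_reach']
```

View pics/top0.png

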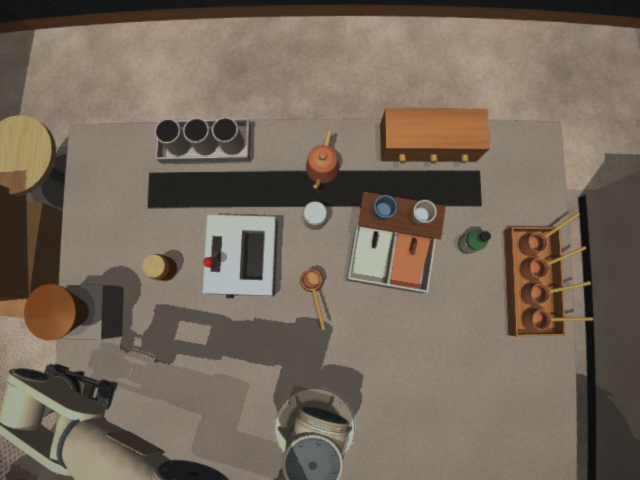

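View pics/scene0.png

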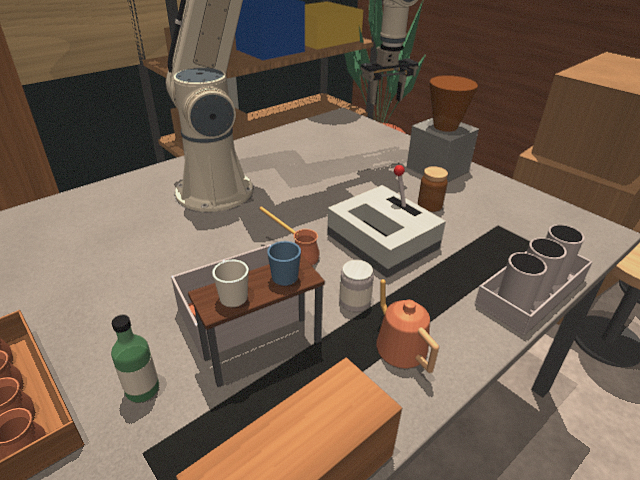

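The top view has +x up and +y left. The warmer is at about (240,255), with its well on the right and the red knob at (208,262) leaning to -x. The bin is at about (397,240), with the copper cover in the right bay and its grip at (413,240), and the shelf sits across the bin's upper end.

```bash
python3 - <<'E'
from h import *
f=dict(np.load('pics/top0.npz')); W=cloud(f); C=f['color'].astype(int); z=W[...,2]
def roi(a,b,c,d):
    m=np.zeros(z.shape,bool); m[b:d,a:c]=1; return m
def rect(m,name):
    k=m.astype(np.uint8); n,l,s,_=cv2.connectedComponentsWithStats(k); i=1+np.argmax(s[1:,4]); m=l==i
    p=W[m][:,:2].astype(np.float32); r=cv2.minAreaRect(p*1000); print(name,m.sum(),r,'z',np.median(z[m]))
    return m
t=rect(roi(190,200,290,310)&(abs(z-.09)<.012),'warmer top')
w=rect(roi(200,200,285,310)&(z<.06)&(z>.015)&roi(238,225,270,285),'well')
rect(roi(330,180,460,300)&(abs(z-.177)<.012),'shelf')
rect(roi(330,180,460,300)&(abs(z-.1)<.008),'rim')
r,g,b=C[...,0],C[...,1],C[...,2]
cu=roi(388,225,436,295)&(r>g*1.5)&(r>100)&(z<.12)
m=rect(cu,'copper'); p=W[m]; c=np.median(p,0); A=np.c_[p[:,:2]-c[:2],np.ones(len(p))]
print(c,np.linalg.lstsq(A,p[:,2],rcond=None)[0], p.min(0),p.max(0))
dk=roi(405,228,420,252)&(r<90)
print('grip',dk.sum(),np.c_[np.argwhere(dk)[:,::-1],np.round(W[dk]*1000)][::4])
kn=roi(198,250,222,275)&(r>1.8*g)&(r>90); print('knob',kn.sum(),np.median(W[kn],0),W[kn].max(0),W[kn].min(0))
# warmer/obstacle heights
for n,a in dict(tin=(300,198,330,230),pot=(296,262,332,332),jar=(140,250,178,282),bottle=(455,220,495,256),pot2=(305,128,342,190)).items():
    q=W[roi(*a)&(z>.03)]; print(n,q.min(0).round(3),q.max(0).round(3))
E
```

```text
warmer top 4262 ((533.1011962890625, 226.95762634277344), (213.1616668701172, 241.57928466796875), 88.02050018310547) z 0.08965198341058239
well 1033 ((533.0249633789062, 190.140869140625), (66.01323699951172, 149.77401733398438), 87.19459533691406) z 0.03194787875991459
shelf 2050 ((637.0587158203125, -258.40643310546875), (244.9754180908203, 103.39832305908203), 80.19857788085938) z 0.17647342081418987
rim 593 ((518.4404296875, -236.6938934326172), (243.6505889892578, 167.3437957763672), 79.72499084472656) z 0.09840047011425579
copper 1457 ((514.4745483398438, -292.4853515625), (100.36430358886719, 150.74192810058594), 79.32669067382812) z 0.05697449805531546
[ 0.51506919 -0.29189794  0.0569745 ] [ 0.55391729 -0.09121753  0.05693673] [ 0.43384635 -0.35525906  0.00169035] [ 0.59519917 -0.24034246  0.11660692]
grip 69 [[ 405.  228.  597. -265.  175.]
 [ 408.  229.  594. -273.  177.]
 [ 407.  233.  583. -270.  174.]
 [ 411.  234.  581. -283.  166.]
 [ 415.  234.  580. -293.  175.]
 [ 419.  235.  578. -306.  168.]
 [ 412.  239.  574. -296.  111.]
 [ 412.  240.  571. -296.  113.]
 [ 412.  241.  567. -295.  116.]
 [ 416.  241.  567. -306.  121.]
 [ 415.  242.  562. -301.  131.]
 [ 413.  243.  559. -294.  135.]
 [ 413.  244.  557. -296.  126.]
 [ 411.  246.  553. -293.  109.]
 [ 411.  247.  549. -291.  118.]
 [ 411.  248.  546. -291.  120.]
 [ 412.  249.  542. -293.  126.]
 [ 411.  251.  537. -290.  122.]]
knob 68 [0.50005154 0.29533225 0.19630679] [0.51166626 0.30795577 0.20579713] [0.48895055 0.28529216 0.18724093]
tin [ 0.62  -0.043  0.031] [0.696 0.032 0.107]
pot [ 0.308 -0.031  0.03 ] [0.488 0.04  0.109]
jar [0.456 0.442 0.03 ] [0.535 0.514 0.129]
bottle [ 0.54  -0.523  0.03 ] [ 0.603 -0.46   0.197]
pot2 [ 0.732 -0.079  0.03 ] [0.922 0.02  0.139]
```

```bash
cat >> h.py <<'E'
BIN=np.array([.5184,-.2367,0]); BY=-10.; WAR=np.array([.533,.227,0]); WY=-2.3
def binw(x,y,z): return BIN+Ro.from_euler('z',BY,degrees=True).apply([x,y,z])
def warw(x,y,z): return WAR+Ro.from_euler('z',WY,degrees=True).apply([x,y,z])
def toolR(yaw,tilt,flip=1):
    # tool x: down tilted forward by tilt; tool y horizontal
    d=Ro.from_euler('z',yaw,degrees=True); t=np.radians(tilt)
    x=d.apply([np.sin(t),0,-np.cos(t)]); y=flip*d.apply([0,1,0]); return np.c_[x,y,np.cross(x,y)]
def delta(G,R,s=None):
    "G: world grasp point (11 mm behind TCP)"
    s=s or state(); Rc=Ro.from_quat(s['tool_rot']).as_matrix()
    T=G+R[:,0]*.011; t=Rc.T@(T-s['position'])*1000; w=Ro.from_matrix(Rc.T@R).as_rotvec(degrees=True)
    print('t(mm)',t.round(1),'w(deg)',w.round(1)); return t,w
E
python3 - <<'E'
from h import *
s=state(); print(Ro.from_quat(s['tool_rot']).as_matrix().round(3))
for fl in(1,-1):
    delta(binw(-.005,-.057,.19),toolR(BY,30,fl)); delta(binw(-.06,-.03,.30),toolR(BY,0,fl))
E
```

```text
[[-0.     0.274  0.962]
 [-0.001  0.962 -0.274]
 [-1.    -0.001 -0.   ]]
t(mm) [  42.4 -766.6  569.8] w(deg) [ -5.8 -30.    1.6]
t(mm) [ -66.1 -746.1  506.9] w(deg) [-5.9 -0.   0.1]
t(mm) [  42.4 -766.6  569.8] w(deg) [168.3   2.4  45.1]
t(mm) [ -66.1 -746.1  506.9] w(deg) [1.741e+02 1.000e-01 0.000e+00]
```

```bash
python3 -m handwheel '[{"tx":-40,"gripper":91},{"tx":-66,"ty":-30,"tz":20},{"tx":-66,"ty":-64,"tz":43},{"tx":-66,"ty":-98,"tz":66},{"tx":-66,"ty":-132,"tz":89},{"tx":-66,"ty":-166,"tz":112},{"tx":-66,"ty":-200,"tz":135},{"tx":-66,"ty":-234,"tz":158}]'
python3 -m handwheel '[{"ty":-34,"tz":23},{"ty":-68,"tz":46},{"ty":-102,"tz":69},{"ty":-136,"tz":92},{"ty":-170,"tz":115},{"ty":-204,"tz":138},{"ty":-238,"tz":161},{"ty":-272,"tz":184,"wx":-2}]'
python3 - <<'E'
from h import *
print(state()['position'],state()['time'])
delta(binw(-.005,-.057,.19),toolR(BY,30,1)); delta(binw(-.06,-.03,.30),toolR(BY,0,1))
E
```

```text
[0.17129587 0.60063124 0.22193924] 0.1
t(mm) [  42.4 -766.6  569.8] w(deg) [ -5.8 -30.    1.6]
t(mm) [ -66.1 -746.1  506.9] w(deg) [-5.9 -0.   0.1]invalid input
invalid input
```

```bash
python3 -m handwheel --help; python3 -m handwheel '[{"tx":-40,"ty":0,"tz":0,"wx":0,"wy":0,"wz":0,"gripper":91},{"tx":-66,"ty":-30,"tz":20,"wx":0,"wy":0,"wz":0,"gripper":91},{"tx":-66,"ty":-64,"tz":43,"wx":0,"wy":0,"wz":0,"gripper":91},{"tx":-66,"ty":-98,"tz":66,"wx":0,"wy":0,"wz":0,"gripper":91},{"tx":-66,"ty":-132,"tz":89,"wx":0,"wy":0,"wz":0,"gripper":91},{"tx":-66,"ty":-166,"tz":112,"wx":0,"wy":0,"wz":0,"gripper":91},{"tx":-66,"ty":-200,"tz":135,"wx":0,"wy":0,"wz":0,"gripper":91},{"tx":-66,"ty":-234,"tz":158,"wx":0,"wy":0,"wz":0,"gripper":91}]'
```

```text
time: 0.77
position: [0.259, 0.3303, 0.288]
tool_rot: [0.097, 0.7, -0.098, 0.7]
wrist_force: [1.0, 0.9, 1.1]
finger_gap: 0.091invalid input: not JSON, or not a number
```

```bash
python3 -m handwheel '[{"tx":0,"ty":-34,"tz":23,"wx":0,"wy":0,"wz":0,"gripper":91},{"tx":0,"ty":-68,"tz":46,"wx":0,"wy":0,"wz":0,"gripper":91},{"tx":0,"ty":-102,"tz":69,"wx":0,"wy":0,"wz":0,"gripper":91},{"tx":0,"ty":-136,"tz":92,"wx":0,"wy":0,"wz":0,"gripper":91},{"tx":0,"ty":-170,"tz":115,"wx":-1,"wy":0,"wz":0,"gripper":91},{"tx":0,"ty":-204,"tz":138,"wx":-2,"wy":0,"wz":0,"gripper":91},{"tx":0,"ty":-238,"tz":161,"wx":-3,"wy":0,"wz":0,"gripper":91},{"tx":0,"ty":-272,"tz":184,"wx":-4,"wy":0,"wz":0,"gripper":91}]'
python3 - <<'E'
from h import *
delta(binw(-.045,-.057,.26),toolR(BY,30,1)); delta(binw(-.06,-.03,.30),toolR(BY,0,1))
E
```

```text
time: 1.43
position: [0.3614, 0.0163, 0.2885]
tool_rot: [0.072, 0.703, -0.073, 0.703]
wrist_force: [0.9, 0.5, -0.2]
finger_gap: 0.0908
t(mm) [  38.5 -273.6  167.9] w(deg) [ -1.8 -30.    0.6]
t(mm) [-1.000e-01 -2.473e+02  1.466e+02] w(deg) [-1.8  0.   0.1]
```

```bash
python3 -m handwheel '[{"tx":0,"ty":-34,"tz":21,"wx":0,"wy":-4,"wz":0,"gripper":91},{"tx":4,"ty":-68,"tz":42,"wx":0,"wy":-8,"wz":0,"gripper":91},{"tx":10,"ty":-102,"tz":63,"wx":-1,"wy":-12,"wz":0,"gripper":91},{"tx":15,"ty":-136,"tz":84,"wx":-1,"wy":-16,"wz":0,"gripper":91},{"tx":20,"ty":-170,"tz":105,"wx":-1,"wy":-20,"wz":0,"gripper":91},{"tx":27,"ty":-206,"tz":126,"wx":-2,"wy":-24,"wz":0,"gripper":91},{"tx":33,"ty":-240,"tz":147,"wx":-2,"wy":-27,"wz":0,"gripper":91},{"tx":38,"ty":-273,"tz":168,"wx":-2,"wy":-30,"wz":0,"gripper":91}]'
python3 - <<'E'
from h import *
f=grab('wrist'); save(f,'w1.png'); np.savez('pics/w1.npz',**f)
delta(binw(-.045,-.057,.26),toolR(BY,30,1)); print(proj(f,[binw(.043,-.057,.107)]))
E
```

```text
time: 2.1
position: [0.4692, -0.2879, 0.2508]
tool_rot: [0.038, 0.497, -0.079, 0.863]
wrist_force: [0.8, 2.0, 0.3]
finger_gap: 0.0913
t(mm) [-1.8  6.8 -2. ] w(deg) [0.6 0.4 0.8]
[[324.77333158 228.1568865 ]]
```

View pics/w1.png

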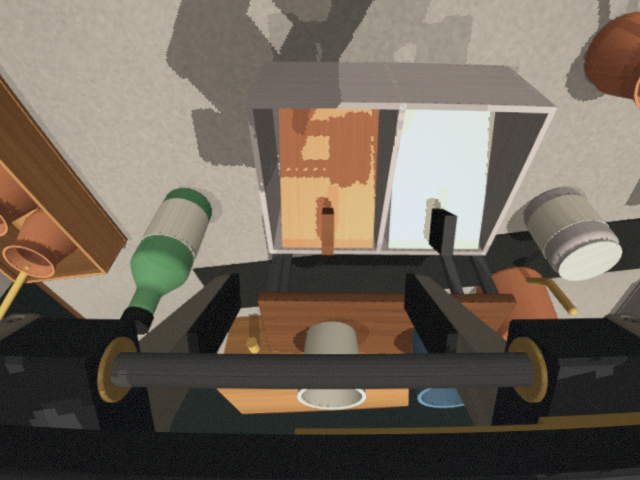

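The wrist view shows the copper fin at about (328,232), against my prediction of (325,228). The bay, white fin (443,230) and bottle are all clear of the approach. Next I'll measure the fin and the plate from the depth data.

```bash
python3 - <<'E'
from h import *
f=dict(np.load('pics/w1.npz')); W=cloud(f); bi=Ro.from_euler('z',-BY,degrees=True)
B=(bi.apply((W-BIN).reshape(-1,3))*1000).reshape(W.shape)
for v in range(206,258,5): print(v,[tuple(B[v,u].round().astype(int)) for u in range(319,338,3) if np.isfinite(B[v,u,0])])
p=B[120:200,285:370].reshape(-1,3); p=p[np.isfinite(p[:,0])]; A=np.c_[p[:,:2],np.ones(len(p))]
c=np.linalg.lstsq(A,p[:,2],rcond=None)[0]; print(c,np.degrees(np.arctan(c[:2])))
for v in(150,180,205): 
  r=[(u,tuple(B[v,u].round().astype(int))) for u in range(268,400,4)]; print(v,r)
print([tuple(B[v,330].round().astype(int)) for v in range(90,130,3)])
E
```

```text
206 [(np.int64(41), np.int64(-63), np.int64(74)), (np.int64(40), np.int64(-60), np.int64(75)), (np.int64(40), np.int64(-57), np.int64(75)), (np.int64(41), np.int64(-54), np.int64(74)), (np.int64(41), np.int64(-51), np.int64(74)), (np.int64(41), np.int64(-47), np.int64(74)), (np.int64(41), np.int64(-44), np.int64(74))]
211 [(np.int64(45), np.int64(-63), np.int64(77)), (np.int64(30), np.int64(-60), np.int64(95)), (np.int64(30), np.int64(-57), np.int64(96)), (np.int64(30), np.int64(-54), np.int64(96)), (np.int64(31), np.int64(-51), np.int64(95)), (np.int64(45), np.int64(-47), np.int64(77)), (np.int64(45), np.int64(-44), np.int64(78))]
216 [(np.int64(51), np.int64(-63), np.int64(79)), (np.int64(22), np.int64(-60), np.int64(113)), (np.int64(23), np.int64(-57), np.int64(112)), (np.int64(22), np.int64(-54), np.int64(112)), (np.int64(23), np.int64(-51), np.int64(112)), (np.int64(22), np.int64(-48), np.int64(112)), (np.int64(50), np.int64(-44), np.int64(80))]
221 [(np.int64(55), np.int64(-63), np.int64(82)), (np.int64(26), np.int64(-60), np.int64(115)), (np.int64(27), np.int64(-57), np.int64(
[... 7658 characters left out ...]
)), (396, (np.int64(39), np.int64(19), np.int64(74)))]
[(np.int64(-81), np.int64(-54), np.int64(76)), (np.int64(-81), np.int64(-54), np.int64(82)), (np.int64(-81), np.int64(-54), np.int64(88)), (np.int64(-81), np.int64(-54), np.int64(93)), (np.int64(-81), np.int64(-54), np.int64(99)), (np.int64(-79), np.int64(-54), np.int64(99)), (np.int64(-76), np.int64(-54), np.int64(100)), (np.int64(-43), np.int64(-53), np.int64(27)), (np.int64(-41), np.int64(-53), np.int64(30)), (np.int64(-38), np.int64(-53), np.int64(29)), (np.int64(-35), np.int64(-53), np.int64(31)), (np.int64(-33), np.int64(-53), np.int64(33)), (np.int64(-30), np.int64(-53), np.int64(34)), (np.int64(-28), np.int64(-53), np.int64(37))]
```

```bash
python3 - <<'E'
from h import *
delta(binw(.001,-.0545,.185),toolR(BY,29.5)); delta(binw(.046,-.0545,.106),toolR(BY,29.5))
E
```

```text
t(mm) [86.1 10.4 -0.4] w(deg) [0.6 0.9 0.8]
t(mm) [177.   11.7  -1.7] w(deg) [0.6 0.9 0.8]
```

```bash
python3 -m handwheel '[{"tx":20,"ty":3,"tz":0,"wx":0.6,"wy":0.9,"wz":0.8,"gripper":55},{"tx":40,"ty":7,"tz":0,"wx":0.6,"wy":0.9,"wz":0.8,"gripper":55},{"tx":60,"ty":10,"tz":0,"wx":0.6,"wy":0.9,"wz":0.8,"gripper":55},{"tx":80,"ty":11,"tz":0,"wx":0.6,"wy":0.9,"wz":0.8,"gripper":55},{"tx":95,"ty":11,"tz":-1,"wx":0.6,"wy":0.9,"wz":0.8,"gripper":55},{"tx":100,"ty":11,"tz":-1,"wx":0.6,"wy":0.9,"wz":0.8,"gripper":55},{"tx":100,"ty":11,"tz":-1,"wx":0.6,"wy":0.9,"wz":0.8,"gripper":55},{"tx":100,"ty":11,"tz":-1,"wx":0.6,"wy":0.9,"wz":0.8,"gripper":55}]'
python3 - <<'E'
from h import *
delta(binw(.046,-.0545,.106),toolR(BY,29.5))
E
```

```text
time: 2.82
position: [0.5216, -0.2921, 0.1632]
tool_rot: [0.044, 0.502, -0.075, 0.861]
wrist_force: [-0.3, 0.0, -0.4]
finger_gap: 0.0554
t(mm) [77.1 -0.6  0.7] w(deg) [-0.   0.  -0.1]
```

```bash
python3 -m handwheel '[{"tx":20,"ty":0,"tz":0,"wx":0,"wy":0,"wz":0,"gripper":55},{"tx":40,"ty":-1,"tz":0,"wx":0,"wy":0,"wz":0,"gripper":55},{"tx":58,"ty":-1,"tz":1,"wx":0,"wy":0,"wz":0,"gripper":55},{"tx":70,"ty":-1,"tz":1,"wx":0,"wy":0,"wz":0,"gripper":55},{"tx":77,"ty":-1,"tz":1,"wx":0,"wy":0,"wz":0,"gripper":55},{"tx":77,"ty":-1,"tz":1,"wx":0,"wy":0,"wz":0,"gripper":55},{"tx":77,"ty":-1,"tz":1,"wx":0,"wy":0,"wz":0,"gripper":55},{"tx":77,"ty":-1,"tz":1,"wx":0,"wy":0,"wz":0,"gripper":55}]'
python3 -m handwheel '[{"tx":0,"ty":0,"tz":0,"wx":0,"wy":0,"wz":0,"gripper":40},{"tx":0,"ty":0,"tz":0,"wx":0,"wy":0,"wz":0,"gripper":30},{"tx":0,"ty":0,"tz":0,"wx":0,"wy":0,"wz":0,"gripper":20},{"tx":0,"ty":0,"tz":0,"wx":0,"wy":0,"wz":0,"gripper":10},{"tx":0,"ty":0,"tz":0,"wx":0,"wy":0,"wz":0,"gripper":0},{"tx":0,"ty":0,"tz":0,"wx":0,"wy":0,"wz":0,"gripper":0},{"tx":0,"ty":0,"tz":0,"wx":0,"wy":0,"wz":0,"gripper":0},{"tx":0,"ty":0,"tz":0,"wx":0,"wy":0,"wz":0,"gripper":0}]' 58
python3 - <<'E'
from h import *
delta(binw(.046,-.0545,.106),toolR(BY,29.5))
# pivot path: low edge at e, rotate
for th,dx,dz in((29.5,0,0),(34,2,4),(39,3,6),(44,4,8),(48,4,10),(48,4,50),(48,4,130)):
    t=np.radians(th); print(th,end=' ')
    delta(binw(-.074+dx/1e3+.155*np.cos(t)-.03*np.sin(t),-.0545,.0035+dz/1e3+.155*np.sin(t)+.03*np.cos(t)),toolR(BY,th))
E
```

```text
time: 3.48
position: [0.5597, -0.2999, 0.0978]
tool_rot: [0.044, 0.501, -0.075, 0.861]
wrist_force: [0.2, 1.0, -0.1]
finger_gap: 0.0552
time: 4.15
position: [0.5597, -0.2999, 0.0978]
tool_rot: [0.044, 0.501, -0.075, 0.861]
wrist_force: [-1.1, -0.3, 1.8]
finger_gap: 0.0115
t(mm) [ 1.1  0.6 -0.9] w(deg) [-0.   0.1 -0. ]
29.5 t(mm) [ 1.2  0.6 -0.8] w(deg) [-0.   0.1 -0. ]
34 t(mm) [-13.4   0.6   1. ] w(deg) [-0.  -4.4 -0. ]
39 t(mm) [-27.9   0.6  -0.5] w(deg) [-0.  -9.4 -0. ]
44 t(mm) [-42.    0.6  -3. ] w(deg) [ -0.  -14.4  -0. ]
48 t(mm) [-53.8   0.6  -6.4] w(deg) [ -0.  -18.4  -0. ]
48 t(mm) [-88.5   0.6  13.4] w(deg) [ -0.  -18.4  -0. ]
48 t(mm) [-158.1    0.7   52.9] w(deg) [ -0.  -18.4  -0. ]
```

```bash
python3 -m handwheel '[{"tx":-7,"ty":0,"tz":0,"wx":0,"wy":-2.2,"wz":0,"gripper":0},{"tx":-14,"ty":0,"tz":1,"wx":0,"wy":-4.5,"wz":0,"gripper":0},{"tx":-21,"ty":0,"tz":0,"wx":0,"wy":-7,"wz":0,"gripper":0},{"tx":-28,"ty":0,"tz":-0.5,"wx":0,"wy":-9.5,"wz":0,"gripper":0},{"tx":-35,"ty":0,"tz":-2,"wx":0,"wy":-12,"wz":0,"gripper":0},{"tx":-42,"ty":0,"tz":-3,"wx":0,"wy":-14.5,"wz":0,"gripper":0},{"tx":-54,"ty":0,"tz":-6.5,"wx":0,"wy":-18.5,"wz":0,"gripper":0},{"tx":-54,"ty":0,"tz":-6.5,"wx":0,"wy":-18.5,"wz":0,"gripper":0}]'
python3 - <<'E'
from h import *
f=grab('wrist'); save(f,'w2.png'); f=grab('scene'); 
cv2.imwrite('pics/s2.png',cv2.resize(cv2.cvtColor(f['color'],cv2.COLOR_RGB2BGR)[180:420,120:440],None,fx=2,fy=2))
for th,dx,dz in((48,4,10),(48,4,50),(48,4,130)):
    t=np.radians(th); print(th,end=' ')
    delta(binw(-.074+dx/1e3+.155*np.cos(t)-.03*np.sin(t),-.0545,.0035+dz/1e3+.155*np.sin(t)+.03*np.cos(t)),toolR(BY,th))
E
```

```text
time: 4.82
position: [0.5463, -0.2839, 0.2086]
tool_rot: [0.041, 0.411, -0.095, 0.906]
wrist_force: [-2.9, -6.1, -4.7]
finger_gap: 0.0122
48 t(mm) [ 40.6 -12.9 -59.2] w(deg) [-1.1 -6.5  1.4]
48 t(mm) [ 10.6 -13.1 -32.7] w(deg) [-1.1 -6.5  1.4]
48 t(mm) [-49.3 -13.4  20.3] w(deg) [-1.1 -6.5  1.4]
```

View pics/w2.png

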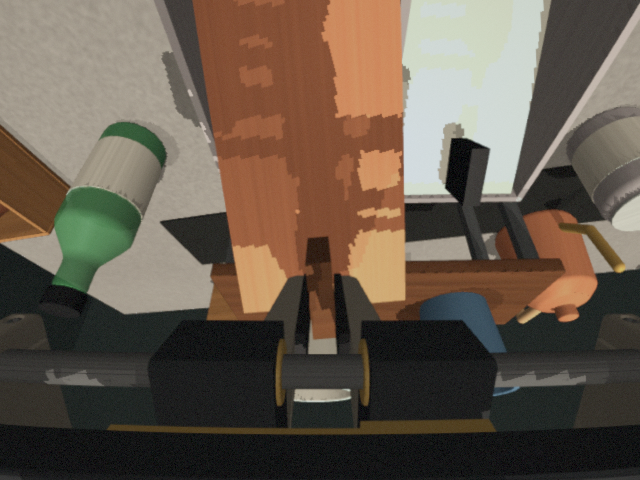

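The wrist view shows the cover still held, but the arm went about 65 mm higher than commanded and tilted about 6° too little. I'll check the joints and the cups before moving again.

```bash
python3 - <<'E'
from h import *
s=state(); print(s['qpos'].round(3),s['dq'].round(3),s['wrist_force'],s['position'],s['time'])
bi=Ro.from_euler('z',-BY,degrees=True); R=Ro.from_quat(s['tool_rot']).as_matrix()
print('grasp in bin',bi.apply(s['position']-.011*R[:,0]-BIN), 'tool in bin',bi.apply(R.T).round(3))
E
```

```text
[-0.638  0.14   2.189  1.13   0.308 -3.017] [ 0.001  0.022 -0.014 -0.007 -0.01  -0.001] [-1.68014573 -7.07513485 -1.40353107] [ 0.54801227 -0.28440513  0.21095747] 4.9167
grasp in bin [ 0.03016484 -0.04157456  0.21919827] tool in bin [[ 0.662 -0.024 -0.749]
 [ 0.031  1.    -0.004]
 [ 0.749 -0.02   0.662]]
```

View pics/s2.png

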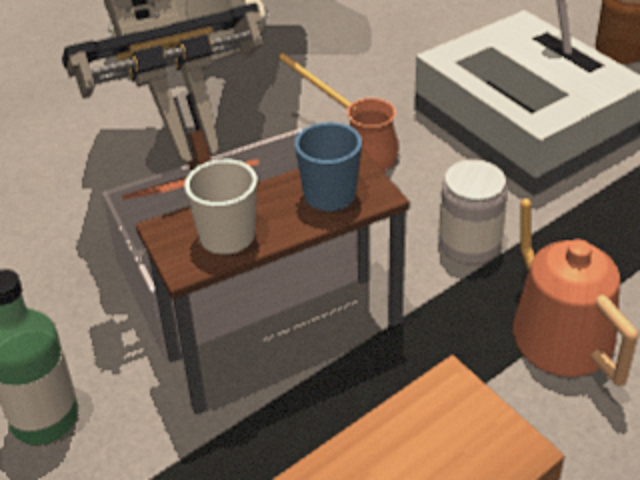

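```bash
cat >> h.py <<'E'
E
python3 - <<'E'
from h import *
import itertools
q0=np.array([1.29056675,.3536,1.63403,0,1.1552,-.0024]); R0=Ro.from_quat([ 0.09748061,  0.70036285, -0.09834495,  0.70022687])
s=state(); q1=s['qpos']; R1=Ro.from_quat(s['tool_rot'])
res=[]
for s4,a4,s5,s6 in itertools.product((1,-1),'zx',(1,-1),(1,-1)):
  def fk(q): 
    return Ro.from_euler('z',q[0])*Ro.from_euler('y',q[1]+q[2])*Ro.from_euler('z',s4*q[3])*Ro.from_euler('y',s5*q[4])*Ro.from_euler('z',s6*q[5])
  C=fk(q0).inv()*R0
  e=((fk(q1)*C).inv()*R1).magnitude(); res.append((e,s4,s5,s6,C.as_matrix().round(2).tolist()))
res.sort(key=lambda r:r[0]); print(*res[:3],sep='\n')
E
```

```text
(1.837709442643588e-05, 1, 1, 1, [[-0.0, -1.0, 0.0], [0.0, -0.0, -1.0], [1.0, -0.0, 0.0]])
(1.837709442643588e-05, 1, 1, 1, [[-0.0, -1.0, 0.0], [0.0, -0.0, -1.0], [1.0, -0.0, 0.0]])
(0.2530515706650475, 1, 1, -1, [[-0.0, -1.0, -0.0], [0.0, 0.0, -1.0], [1.0, -0.0, 0.0]])
```

```bash
cat >> h.py <<'E'
C0=Ro.from_matrix([[0,-1,0],[0,0,-1],[1,0,0]])
def wrist(q1,phi,R):
    "j4,j5,j6 for tool matrix R, forearm pitch phi(rad)"
    M=(Ro.from_euler('z',q1)*Ro.from_euler('y',phi)).inv()*Ro.from_matrix(R)*C0.inv()
    return M.as_euler('ZYZ')
def where(s=None):
    s=s or state(); R=Ro.from_quat(s['tool_rot']).as_matrix(); x=R[:,0]; y=R[:,1]
    G=s['position']-.011*x
    print('q',s['qpos'].round(2),'F',s['wrist_force'].round(1),'gap',round(s['finger_gap'],4),'t',round(s['time'],2))
    print('grasp',G.round(4),'tilt',np.degrees(np.arccos(-x[2])).round(1),'yaw',np.degrees(np.arctan2(-y[0],y[1])).round(1),'y_z',y[2].round(3))
    c=Ro.from_euler('z',-BY,degrees=True); print('bin',c.apply(G-BIN).round(4))
E
python3 - <<'E'
from h import *
where()
for ph in(115,125,133):
  for yaw in(-10,-25,-40):
    for tilt in(42,35,25,10,0): print(ph,yaw,tilt,wrist(-.6,np.radians(ph),toolR(yaw,tilt)).round(2), end=' | ')
    print()
E
```

```text
q [-0.64  0.14  2.19  1.13  0.31 -3.02] F [-1.7 -7.1 -1.4] gap 0.0121 t 4.92
grasp [ 0.5409 -0.2829  0.2192] tilt 41.5 yaw -11.8 y_z -0.004
bin [ 0.0302 -0.0416  0.2192]
115 -10 42 [ 0.59  0.52 -2.42] | 115 -10 35 [ 0.43  0.61 -2.28] | 115 -10 25 [ 0.26  0.75 -2.15] | 115 -10 10 [ 0.09  0.98 -2.04] | 115 -10 0 [-0.    1.13 -2.  ] | 
115 -25 42 [ 0.27  0.42 -1.94] | 115 -25 35 [ 0.18  0.54 -1.86] | 115 -25 25 [ 0.11  0.71 -1.8 ] | 115 -25 10 [ 0.03  0.96 -1.75] | 115 -25 0 [ 0.    1.13 -1.73] | 
115 -40 42 [-0.17  0.41 -1.35] | 115 -40 35 [-0.11  0.53 -1.39] | 115 -40 25 [-0.06  0.7  -1.43] | 115 -40 10 [-0.02  0.96 -1.46] | 115 -40 0 [ 0.    1.13 -1.47] | 
125 -10 42 [ 0.82  0.39 -2.67] | 125 -10 35 [ 0.57  0.46 -2.45] | 125 -10 25 [ 0.32  0.58 -2.23] | 125 -10 10 [ 0.1   0.8  -2.06] | 125 -10 0 [-0.    0.96 -2.  ] | 
125 -25 42 [ 0.44  0.26 -2.12] | 125 -25 35 [ 0.26  0.37 -1.95] | 125 -25 25 [ 0.14  0.53 -1.84] | 125 -25 10 [ 0.04  0.79 -1.76] | 125 -25 0 [ 0.    0.96 -1.73] | 
125 -40 42 [-0.28  0.24 -1.22] | 125 -40 35 [-0.16  0.36 -1.34] | 125 -40 25 [-0.08  0.53 -1.41] | 125 -40 10 [-0.02  0.79 -1.46] | 125 -40 0 [ 0.    0.96 -1.47] | 
133 -10 42 [ 1.14  0.31 -3.01] | 133 -10 35 [ 0.77  0.35 -2.67] | 133 -10 25 [ 0.41  0.45 -2.33] | 133 -10 10 [ 0.12  0.66 -2.08] | 133 -10 0 [ 0.    0.82 -2.  ] | 
133 -25 42 [ 0.86  0.14 -2.55] | 133 -25 35 [ 0.41  0.23 -2.11] | 133 -25 25 [ 0.18  0.39 -1.89] | 133 -25 10 [ 0.05  0.65 -1.77] | 133 -25 0 [-0.    0.82 -1.73] | 
133 -40 42 [-0.63  0.11 -0.87] | 133 -40 35 [-0.26  0.22 -1.23] | 133 -40 25 [-0.11  0.39 -1.38] | 133 -40 10 [-0.03  0.65 -1.45] | 133 -40 0 [ 0.    0.82 -1.47] |
```

```bash
python3 -m handwheel '[{"tx":-5,"ty":0,"tz":2,"wx":0,"wy":0.5,"wz":0,"gripper":0},{"tx":-10,"ty":0,"tz":5,"wx":0,"wy":1,"wz":0,"gripper":0},{"tx":-15,"ty":0,"tz":8,"wx":0,"wy":1.5,"wz":0,"gripper":0},{"tx":-20,"ty":0,"tz":11,"wx":0,"wy":2,"wz":0,"gripper":0},{"tx":-25,"ty":0,"tz":14,"wx":0,"wy":3,"wz":0,"gripper":0},{"tx":-30,"ty":0,"tz":17,"wx":0,"wy":4,"wz":0,"gripper":0},{"tx":-35,"ty":0,"tz":20,"wx":0,"wy":5,"wz":0,"gripper":0},{"tx":-35,"ty":0,"tz":20,"wx":0,"wy":5,"wz":0,"gripper":0}]'
python3 -c "
from h import *
where()"
```

```text
time: 5.58
position: [0.5405, -0.2829, 0.2516]
tool_rot: [0.044, 0.448, -0.093, 0.888]
wrist_force: [0.9, -0.4, -1.8]
finger_gap: 0.0116
q [-0.62  0.06  2.1   0.59  0.44 -2.45] F [ 0.9 -0.4 -1.8] gap 0.0116 t 5.58
grasp [ 0.5341 -0.2815  0.2604] tilt 36.5 yaw -11.8 y_z -0.005
bin [ 0.0232 -0.0414  0.2604]
```

```bash
python3 -c "
from h import *
delta(np.array([.48,-.24,.31]),toolR(-10,15))"
```

```text
t(mm) [-77.3  29.4 -23.8] w(deg) [-1.5 21.5  1. ]
```

```bash
python3 -m handwheel '[{"tx":-11,"ty":1,"tz":-3,"wx":0,"wy":1,"wz":0,"gripper":0},{"tx":-22,"ty":4,"tz":-6,"wx":0,"wy":4,"wz":0,"gripper":0},{"tx":-33,"ty":8,"tz":-9,"wx":0,"wy":7,"wz":0,"gripper":0},{"tx":-44,"ty":13,"tz":-12,"wx":0,"wy":10,"wz":0,"gripper":0},{"tx":-55,"ty":18,"tz":-15,"wx":-1,"wy":14,"wz":0,"gripper":0},{"tx":-66,"ty":24,"tz":-19,"wx":-1,"wy":18,"wz":1,"gripper":0},{"tx":-77,"ty":29,"tz":-24,"wx":-1.5,"wy":21.5,"wz":1,"gripper":0},{"tx":-77,"ty":29,"tz":-24,"wx":-1.5,"wy":21.5,"wz":1,"gripper":0}]'
python3 -c "
from h import *
where()
G=warw(.065,-.04,.12)
print(G);
for z in (.30,.22): delta(np.array([G[0]-.02,G[1],z]),toolR(WY,0))
f=grab('top'); save(f,'t3.png'); np.savez('pics/t3.npz',**f)"
```

```text
time: 6.25
position: [0.4836, -0.2402, 0.3001]
tool_rot: [0.052, 0.607, -0.068, 0.79]
wrist_force: [1.4, -0.1, -1.4]
finger_gap: 0.0114
q [-0.52  0.01  1.9   0.11  0.98 -1.97] F [ 1.4 -0.1 -1.4] gap 0.0114 t 6.25
grasp [ 0.4808 -0.2397  0.3107] tilt 15.0 yaw -9.9 y_z -0.0
bin [-0.0365 -0.0095  0.3107]
[0.59634236 0.18442366 0.12      ]
t(mm) [ 15.4 434.3  15.2] w(deg) [-7.5 15.   1. ]
t(mm) [ 92.7 434.3  -5.5] w(deg) [-7.5 15.   1. ]
```

View pics/t3.png

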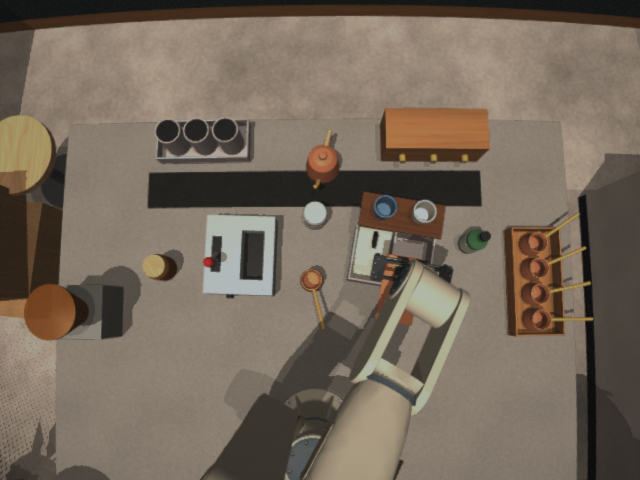

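The top view shows the cover clear of the bin. The white cover, cups, bottle and pot are where they were, so I'll carry it over to the warmer.

```bash
python3 -m handwheel '[{"tx":5,"ty":10,"tz":0,"wx":0,"wy":1,"wz":0,"gripper":0},{"tx":10,"ty":30,"tz":2,"wx":-1,"wy":3,"wz":0,"gripper":0},{"tx":15,"ty":58,"tz":4,"wx":-2,"wy":5,"wz":0,"gripper":0},{"tx":20,"ty":90,"tz":6,"wx":-2,"wy":7,"wz":0,"gripper":0},{"tx":25,"ty":122,"tz":8,"wx":-3,"wy":9,"wz":0,"gripper":0},{"tx":28,"ty":154,"tz":10,"wx":-4,"wy":11,"wz":0,"gripper":0},{"tx":30,"ty":186,"tz":12,"wx":-5,"wy":13,"wz":1,"gripper":0},{"tx":30,"ty":218,"tz":12,"wx":-6,"wy":15,"wz":1,"gripper":0}]'
python3 -c "
from h import *
where()
G=warw(.065,-.04,.12)
for z in (.26,.22): delta(np.array([G[0],G[1],z]),toolR(WY,0))"
```

```text
time: 6.97
position: [0.5404, -0.027, 0.2713]
tool_rot: [0.025, 0.706, -0.021, 0.707]
wrist_force: [-0.4, -0.7, -3.2]
finger_gap: 0.0114
q [-0.06  0.18  1.76  0.01  1.21 -1.57] F [-0.4 -0.7 -3.2] gap 0.0114 t 6.97
grasp [ 0.5404 -0.0271  0.2823] tilt 0.4 yaw -3.7 y_z 0.006
bin [-0.0148  0.2102  0.2823]
t(mm) [ 23.7 214.5  42.2] w(deg) [-1.4  0.1 -0.4]
t(mm) [ 63.7 214.2  42.2] w(deg) [-1.4  0.1 -0.4]
```

```bash
python3 -m handwheel '[{"tx":3,"ty":30,"tz":6,"wx":0,"wy":0,"wz":0,"gripper":0},{"tx":6,"ty":62,"tz":12,"wx":0,"wy":0,"wz":0,"gripper":0},{"tx":10,"ty":95,"tz":18,"wx":-1,"wy":0,"wz":0,"gripper":0},{"tx":14,"ty":128,"tz":25,"wx":-1,"wy":0,"wz":0,"gripper":0},{"tx":18,"ty":160,"tz":32,"wx":-1,"wy":0,"wz":0,"gripper":0},{"tx":22,"ty":188,"tz":38,"wx":-1,"wy":0,"wz":0,"gripper":0},{"tx":24,"ty":206,"tz":42,"wx":-1.4,"wy":0,"wz":0,"gripper":0},{"tx":24,"ty":214,"tz":42,"wx":-1.4,"wy":0,"wz":-0.4,"gripper":0}]'
python3 - <<'E'
from h import *
where()
G=warw(.065,-.04,.125)
delta(G,toolR(WY,0))
for n in('wrist','scene'):
    f=grab(n); save(f,n+'4.png'); np.savez(f'pics/{n}4.npz',**f)
E
```

```text
time: 7.63
position: [0.5961, 0.1865, 0.2464]
tool_rot: [0.014, 0.707, -0.013, 0.707]
wrist_force: [-0.9, -0.2, -2.6]
finger_gap: 0.0115
q [ 0.3   0.33  1.61  0.    1.2  -1.23] F [-0.9 -0.2 -2.6] gap 0.0115 t 7.63
grasp [0.5961 0.1864 0.2574] tilt 0.1 yaw -2.1 y_z 0.002
bin [0.003  0.4302 0.2574]
t(mm) [132.4  -2.3   0.3] w(deg) [ 0.2  0.  -0.1]
```

View pics/wrist4.png

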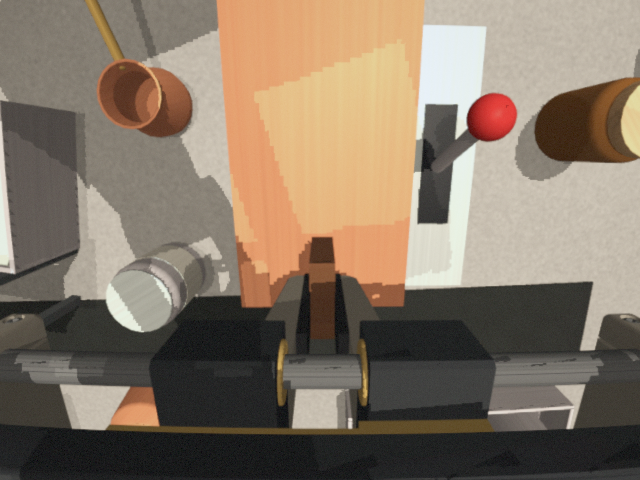

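View pics/scene4.png

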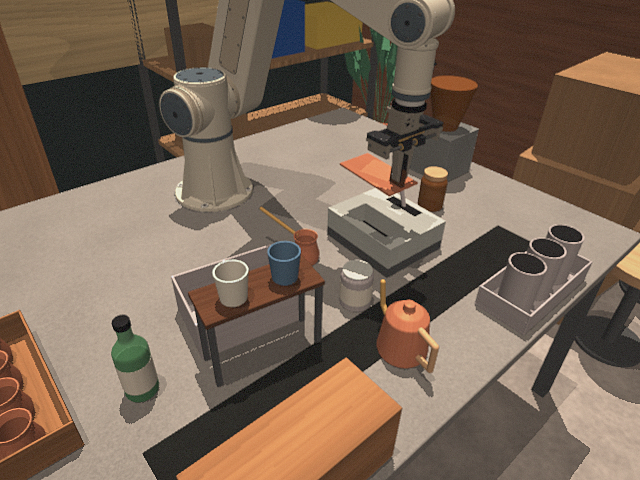

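Both views show the cover held level above the warmer. In the wrist view its plate spans columns about 230–415 and the fin is at (322,270). Next I'll measure its tilt and offset from the grasp, and check the warmer frame.

```bash
python3 - <<'E'
from h import *
f=dict(np.load('pics/wrist4.npz')); W=cloud(f); C=f['color'].astype(int); z=W[...,2]
m=np.zeros(z.shape,bool); m[0:305,215:425]=1
r,g,b=C[...,0],C[...,1],C[...,2]
m&=(r>1.3*g)&(z>.17)&(z<.25); m[225:310,270:375]=0
p=W[m]; A=np.c_[p[:,:2]-p[:,:2].mean(0),np.ones(len(p))]; c=np.linalg.lstsq(A,p[:,2],rcond=None)[0]
print('plane slope deg',np.degrees(c[:2]).round(2),p.mean(0),'n',m.sum())
for v in (20,100,180,290):
    u=np.where(m[v])[0]; print(v,W[v,u[0]].round(4),W[v,u[-1]].round(4),W[v,[u[0],u[-1]]].mean(0).round(4))
for u in(250,390):
    v=np.where(m[:,u])[0]; print('far edge',u,W[v[-1],u].round(4),'top row',v[0],W[v[0],u].round(4))
for th in('wrist4','scene4'):
    f=dict(np.load(f'pics/{th}.npz')); W=cloud(f); C=f['color'].astype(int); z=W[...,2]
    t=(abs(z-.0895)<.006)&(C.min(2)>110)&(C.max(2)-C.min(2)<50)
    k=t.astype(np.uint8); n,l,s,_=cv2.connectedComponentsWithStats(k); i=1+np.argmax(s[1:,4]); p=W[l==i]
    print(th,s[i],np.median(p,0),cv2.minAreaRect((p[:,:2]*1000).astype(np.float32)), [p[p[:,j].argmin()].round(3) for j in(0,1)],[p[p[:,j].argmax()].round(3) for j in(0,1)])
E
```

```text
plane slope deg [-2.91  0.22] [0.51549239 0.16912846 0.22493304] n 19834
20 [0.458  0.1425 0.2281] [0.4603 0.1964 0.2278] [0.4592 0.1695 0.228 ]
100 [0.4947 0.141  0.2264] [0.4983 0.2395 0.2257] [0.4965 0.1903 0.226 ]
180 [0.5356 0.1413 0.2233] [0.5368 0.1682 0.2223] [0.5362 0.1547 0.2228]
290 [0.6017 0.1378 0.2201] [0.6058 0.2372 0.2197] [0.6038 0.1875 0.2199]
far edge 250 [0.6117 0.1422 0.2191] top row 0 [0.4497 0.1582 0.2276]
far edge 390 [0.6146 0.2287 0.22  ] top row 224 [0.5639 0.2276 0.2215]
wrist4 [  405    25    82   260 10983] [0.51654272 0.30782996 0.08955219] ((537.45166015625, 304.7498474121094), (58.32064437866211, 240.21189880371094), 87.51122283935547) [array([0.417, 0.289, 0.088]), array([0.653, 0.271, 0.09 ])] [array([0.658, 0.328, 0.089]), array([0.423, 0.337, 0.088])]
scene4 [ 328  188  118   47 2075] [0.53300529 0.24811411 0.0919331 ] ((534.2045288085938, 228.68397521972656), (215.31785583496094, 245.39146423339844), 88.40436553955078) [array([0.41 , 0.163, 0.09 ]), array([0.54 , 0.121, 0.094])] [array([0.659, 0.325, 0.091]), array([0.521, 0.336, 0.09 ])]
```

```bash
python3 - <<'E'
from h import *
f=dict(np.load('pics/wrist4.npz')); W=cloud(f)
for v in(230,234,236,238,240,244,250,262,264,268,272,280): print(v,W[v,322].round(4))
for u in(248,258,395):
  for v in(298,301,303,305,307,309): print(u,v,W[v,u].round(4),f['color'][v,u])
w=warw(0,-.04,.09);print(w)
E
```

```text
230 [0.5659 0.1886 0.222 ]
234 [0.5682 0.1885 0.2218]
236 [0.5694 0.1884 0.2221]
238 [0.5698 0.1884 0.2251]
240 [0.5702 0.1884 0.2281]
244 [0.5707 0.1883 0.2348]
250 [0.5712 0.1883 0.2446]
262 [0.5719 0.1882 0.2622]
264 [0.5719 0.1882 0.265 ]
268 [0.5743 0.1881 0.2637]
272 [0.576  0.1881 0.2642]
280 [0.5801 0.1879 0.2637]
248 298 [0.6072 0.1416 0.2201] [181 115  79]
248 301 [0.6093 0.1414 0.2199] [181 116  79]
248 303 [0.6105 0.1413 0.2202] [180 115  77]
248 305 [0.6119 0.1411 0.22  ] [179 114  77]
248 307 [0.7167 0.0844 0.0019] [104  67  47]
248 309 [0.7195 0.0842 0.0022] [35 35 35]
258 298 [0.6072 0.1478 0.2204] [182 116  80]
258 301 [nan nan nan] [180 113  75]
258 303 [0.6105 0.1475 0.2205] [181 117  78]
258 305 [0.6126 0.1471 0.219 ] [181 115  78]
258 307 [0.7174 0.0977 0.0015] [108  68  48]
258 309 [0.7206 0.0973 0.0009] [37 33 31]
395 298 [0.6102 0.2315 0.2211] [150  95  67]
395 301 [0.6131 0.2319 0.2193] [152  93  64]
395 303 [0.6139 0.2317 0.2204] [148  90  61]
395 305 [0.6154 0.2318 0.2199] [147  91  64]
395 307 [0.7243 0.2807 0.0019] [63 56 48]
395 309 [0.7268 0.2805 0.0029] [54 54 50]
[0.53139473 0.18703222 0.09      ]
```

```bash
python3 -m handwheel '[{"tx":12,"ty":0,"tz":3,"wx":0,"wy":-1,"wz":0,"gripper":0},{"tx":26,"ty":0,"tz":6,"wx":0,"wy":-2,"wz":0,"gripper":0},{"tx":42,"ty":-1,"tz":8,"wx":0,"wy":-2.9,"wz":0,"gripper":0},{"tx":58,"ty":-1,"tz":8,"wx":0,"wy":-2.9,"wz":0,"gripper":0},{"tx":74,"ty":-1,"tz":8,"wx":0,"wy":-2.9,"wz":0,"gripper":0},{"tx":90,"ty":-1,"tz":8,"wx":0,"wy":-2.9,"wz":0,"gripper":0},{"tx":102,"ty":-1,"tz":8,"wx":0,"wy":-2.9,"wz":0,"gripper":0},{"tx":108,"ty":-1,"tz":8,"wx":0,"wy":-2.9,"wz":0,"gripper":0}]'
cat > m.py <<'E'
from h import *
import sys
f=grab('wrist'); np.savez('pics/last.npz',**f); W=cloud(f); C=f['color'].astype(int); z=W[...,2]
m=np.zeros(z.shape,bool); m[0:305,215:425]=1
r,g,b=C[...,0],C[...,1],C[...,2]
zc=float(sys.argv[1]); m&=(r>1.3*g)&(abs(z-zc)<.015); m[215:310,270:375]=0
p=W[m]; A=np.c_[p[:,:2]-p[:,:2].mean(0),np.ones(len(p))]; c=np.linalg.lstsq(A,p[:,2],rcond=None)[0]
print('slope deg',np.degrees(c[:2]).round(2),'at',p.mean(0).round(4),m.sum())
for v in range(40,305,40):
    u=np.where(m[v])[0]; print(v,W[v,u[0]].round(4),W[v,u[-1]].round(4),W[v,[u[0],u[-1]]].mean(0).round(4))
print('+x edge',[W[v[-1],u].round(4) for u in(250,255,385,390) for v in[np.where(m[:,u])[0]] if len(v)])
where()
E
python3 m.py .115
```

```text
time: 8.4
position: [0.6025, 0.1821, 0.1375]
tool_rot: [0.013, 0.69, -0.014, 0.724]
wrist_force: [-0.3, -0.0, -2.3]
finger_gap: 0.0114
slope deg [-0.14 -0.  ] at [0.519  0.1732 0.1123] 27227
40 [0.474  0.1378 0.1123] [0.478  0.2348 0.1124] [0.476  0.1863 0.1123]
80 [0.4924 0.1372 0.1122] [0.4953 0.202  0.1123] [0.4939 0.1696 0.1123]
120 [0.5118 0.1366 0.1126] [0.5132 0.1668 0.1118] [0.5125 0.1517 0.1122]
160 [0.5325 0.1416 0.112 ] [0.5339 0.1723 0.1119] [0.5332 0.157  0.1119]
200 [0.554  0.1359 0.1122] [0.5579 0.2339 0.1122] [0.556  0.1849 0.1122]
240 [0.5776 0.1341 0.1114] [0.5812 0.233  0.1124] [0.5794 0.1836 0.1119]
280 [0.6025 0.1337 0.1121] [0.606  0.2321 0.113 ] [0.6043 0.1829 0.1126]
+x edge [array([0.619 , 0.1379, 0.1117]), array([0.6191, 0.141 , 0.1119]), array([0.622 , 0.2211, 0.1123]), array([0.6222, 0.2242, 0.1122])]
q [ 0.3   0.43  1.73 -0.02  0.94 -1.22] F [-0.9 -0.2 -3.4] gap 0.0114 t 8.45
grasp [0.6018 0.1824 0.1481] tilt 2.8 yaw -2.2 y_z -0.001
bin [0.0094 0.4272 0.1481]
```

```bash
python3 -m handwheel '[{"tx":4,"ty":1,"tz":1,"wx":0,"wy":0,"wz":0,"gripper":0},{"tx":8,"ty":3,"tz":1,"wx":0,"wy":0,"wz":0,"gripper":0},{"tx":12,"ty":3,"tz":1,"wx":0,"wy":0,"wz":0,"gripper":0},{"tx":14,"ty":3,"tz":1,"wx":0,"wy":0,"wz":0,"gripper":0},{"tx":16,"ty":3,"tz":1,"wx":0,"wy":0,"wz":0,"gripper":0},{"tx":16.5,"ty":3,"tz":1,"wx":0,"wy":0,"wz":0,"gripper":0},{"tx":17,"ty":3,"tz":1,"wx":0,"wy":0,"wz":0,"gripper":0},{"tx":17,"ty":3,"tz":1,"wx":0,"wy":0,"wz":0,"gripper":0}]'
python3 m.py .096
```

```text
time: 9.12
position: [0.6044, 0.1853, 0.1204]
tool_rot: [0.013, 0.69, -0.014, 0.724]
wrist_force: [-0.1, 0.4, -2.3]
finger_gap: 0.0113
slope deg [-0.18 -0.02] at [0.5201 0.1771 0.0951] 28314
40 [0.4758 0.1408 0.0947] [0.4796 0.2291 0.095 ] [0.4777 0.1849 0.0948]
80 [0.4945 0.1406 0.0961] [0.4974 0.2143 0.0946] [0.496  0.1774 0.0954]
120 [0.5137 0.1402 0.0953] [0.5151 0.169  0.0957] [0.5144 0.1546 0.0955]
160 [0.5344 0.1436 0.0946] [0.5357 0.175  0.0954] [0.535  0.1593 0.095 ]
200 [0.5561 0.1459 0.0955] [0.5598 0.237  0.0951] [0.5579 0.1915 0.0953]
240 [0.5794 0.1373 0.0943] [0.5828 0.236  0.0959] [0.5811 0.1866 0.0951]
280 [0.6045 0.1368 0.0948] [0.6083 0.2355 0.0949] [0.6064 0.1861 0.0948]
+x edge [array([0.6212, 0.1409, 0.094 ]), array([0.6205, 0.1444, 0.0955]), array([0.624 , 0.2243, 0.0948]), array([0.6238, 0.2273, 0.0954])]
q [ 0.3   0.45  1.74 -0.02  0.91 -1.21] F [ 0.5 -0.3 -2.6] gap 0.0114 t 9.17
grasp [0.6039 0.1853 0.1314] tilt 2.8 yaw -2.2 y_z -0.001
bin [0.0109 0.4305 0.1314]
```

```bash
python3 -m handwheel '[{"tx":0.5,"ty":0,"tz":0.5,"wx":0,"wy":0,"wz":0,"gripper":0},{"tx":1,"ty":0,"tz":1,"wx":0,"wy":0,"wz":0,"gripper":0},{"tx":1.5,"ty":0,"tz":1,"wx":0,"wy":0,"wz":0,"gripper":0},{"tx":1.5,"ty":0,"tz":1,"wx":0,"wy":0,"wz":0,"gripper":4},{"tx":1.5,"ty":0,"tz":1,"wx":0,"wy":0,"wz":0,"gripper":16},{"tx":1.5,"ty":0,"tz":1,"wx":0,"wy":0,"wz":0,"gripper":30},{"tx":1.5,"ty":0,"tz":1,"wx":0,"wy":0,"wz":0,"gripper":45},{"tx":1.5,"ty":0,"tz":1,"wx":0,"wy":0,"wz":0,"gripper":50}]'
python3 m.py .095
```

```text
time: 9.83
position: [0.6056, 0.1853, 0.119]
tool_rot: [0.013, 0.69, -0.014, 0.724]
wrist_force: [0.4, -0.1, -0.1]
finger_gap: 0.0338
slope deg [0.01 0.01] at [0.5193 0.1768 0.0945] 27668
40 [0.4776 0.1413 0.0953] [0.4811 0.2354 0.0941] [0.4794 0.1883 0.0947]
80 [0.4956 0.1403 0.0937] [0.4991 0.2185 0.095 ] [0.4973 0.1794 0.0943]
120 [0.515  0.1398 0.0942] [0.5164 0.171  0.0938] [0.5157 0.1554 0.094 ]
160 [0.5356 0.1438 0.0941] [0.5369 0.175  0.0948] [0.5362 0.1594 0.0944]
200 [0.5571 0.1392 0.0944] [0.5609 0.2374 0.0944] [0.559  0.1883 0.0944]
240 [0.58   0.1379 0.0953] [0.5844 0.2368 0.0936] [0.5822 0.1874 0.0944]
280 [0.6057 0.1362 0.0934] [0.6092 0.2358 0.0944] [0.6074 0.186  0.0939]
+x edge [array([0.6186, 0.1418, 0.0948]), array([0.6142, 0.1452, 0.0944]), array([0.6141, 0.224 , 0.094 ]), array([0.619 , 0.2272, 0.0939])]
q [ 0.3   0.45  1.74 -0.02  0.91 -1.22] F [ 0.1  0.7 -0.4] gap 0.038 t 9.88
grasp [0.6051 0.1853 0.1299] tilt 2.8 yaw -2.2 y_z -0.0
bin [0.0121 0.4306 0.1299]
```

```bash
python3 -m handwheel '[{"tx":0,"ty":0,"tz":0,"wx":0,"wy":0,"wz":0,"gripper":50},{"tx":-5,"ty":0,"tz":0,"wx":0,"wy":0,"wz":0,"gripper":50},{"tx":-20,"ty":0,"tz":0,"wx":0,"wy":0,"wz":0,"gripper":50},{"tx":-45,"ty":0,"tz":0,"wx":0,"wy":0,"wz":0,"gripper":50},{"tx":-75,"ty":0,"tz":0,"wx":0,"wy":0,"wz":0,"gripper":30},{"tx":-105,"ty":0,"tz":0,"wx":0,"wy":0,"wz":0,"gripper":10},{"tx":-135,"ty":0,"tz":0,"wx":0,"wy":0,"wz":0,"gripper":0},{"tx":-160,"ty":0,"tz":0,"wx":0,"wy":2.8,"wz":0,"gripper":0}]'
python3 - <<'E'
from h import *
where()
f=grab('wrist'); save(f,'w5.png'); np.savez('pics/w5.npz',**f)
W=cloud(f);z=W[...,2];C=f['color'].astype(int)
k=(C[...,0]>2.2*C[...,1])&(C[...,0]>100)&(z>.16); print('knob',k.sum(),np.median(W[k],0),W[k].min(0),W[k].max(0),np.argwhere(k).mean(0))
E
```

```text
time: 10.55
position: [0.5969, 0.1858, 0.2817]
tool_rot: [0.014, 0.706, -0.014, 0.708]
wrist_force: [1.0, 0.4, -0.0]
finger_gap: 0.0257
q [ 0.3   0.3   1.57 -0.    1.27 -1.23] F [ 1.   0.4 -0. ] gap 0.0257 t 10.55
grasp [0.5969 0.1858 0.2927] tilt 0.1 yaw -2.2 y_z 0.0
bin [0.0039 0.4297 0.2927]
knob 1209 [0.50421214 0.29527401 0.19694577] [0.49042594 0.2845724  0.18589156] [0.51801043 0.3108724  0.20211654] [119.67245658 470.46153846]
```

View pics/w5.png

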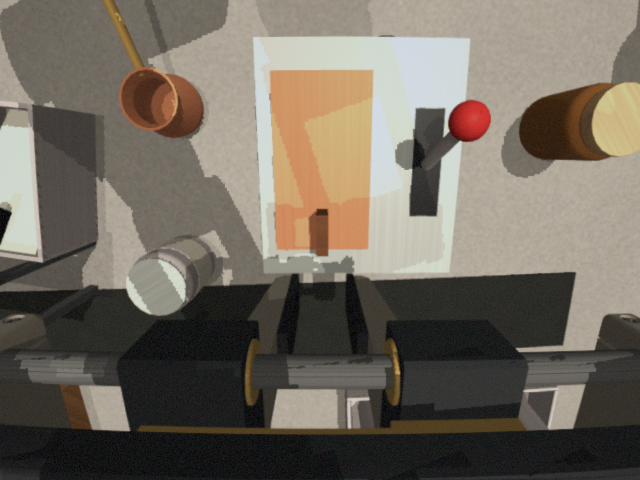

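The wrist view shows the cover flat on the warmer, with corners at about (271,70), (373,70), (369,249) and (276,249). The warmer top's corners are (254,38), (470,39), (451,272) and (264,273), and the knob is at (470,120). I'll compute the cover's offset in the warmer frame from the depth.

```bash
python3 - <<'E'
from h import *
f=dict(np.load('pics/w5.npz'));K=f['intrinsics'];R=np.array(f['R']);cam=-R.T@f['t']
def ray(uv,z):
    n=cv2.undistortPoints(np.array(uv,float).reshape(-1,1,2),K,np.array(f['dist_coeffs'])).reshape(-1,2)
    d=np.c_[n,np.ones(len(n))]@R; return cam+d*((z-cam[2])/d[:,2])[:,None]
w=ray([(254,38),(470,39),(451,272),(264,273)],.09); c=ray([(271,70),(373,70),(369,249),(276,249)],.0945)
print(w.round(4),c.round(4))
u=(w[2]+w[3]-w[0]-w[1]);yw=np.degrees(np.arctan2(u[1],u[0])); u=(c[2]+c[3]-c[0]-c[1]);yc=np.degrees(np.arctan2(u[1],u[0]))
print('yaw',yw,yc,'sizes',np.linalg.norm(w[0]-w[1]),np.linalg.norm(w[1]-w[2]),np.linalg.norm(c[0]-c[1]),np.linalg.norm(c[1]-c[2]))
r=Ro.from_euler('z',-yw,degrees=True); print('cover in warmer',r.apply(c.mean(0)-w.mean(0)))
print(w.mean(0))
WY=yw; 
a=w.mean(0)+Ro.from_euler('z',yw,degrees=True).apply([-.080,.070,0]); a[2]=.191
print(a); delta(a,toolR(yw,0)); a[2]=.30;delta(a,toolR(yw,0))
E
```

```text
[[0.4128 0.1285 0.09  ]
 [0.4202 0.3371 0.09  ]
 [0.6587 0.3308 0.09  ]
 [0.6515 0.1192 0.09  ]] [[0.4433 0.1435 0.0945]
 [0.4471 0.2418 0.0945]
 [0.6266 0.2369 0.0945]
 [0.6227 0.1356 0.0945]]
yaw -1.8696034521530975 -2.036336796826663 sizes 0.2086957816957969 0.23860729098113856 0.09839257705357336 0.17953881124525528
cover in warmer [ 0.00041797 -0.03945275  0.0045    ]
[0.53580758 0.22889675 0.09      ]
[0.45813392 0.30146948 0.191     ]
t(mm) [ 106.5  109.3 -146.2] w(deg) [-0.3  0.2 -0.1]
t(mm) [  -2.5  109.5 -145.9] w(deg) [-0.3  0.2 -0.1]
```

```bash
python3 -m handwheel '[{"tx":0,"ty":15,"tz":-20,"wx":0,"wy":0,"wz":0,"gripper":0},{"tx":0,"ty":35,"tz":-46,"wx":0,"wy":0,"wz":0,"gripper":0},{"tx":0,"ty":55,"tz":-74,"wx":0,"wy":0,"wz":0,"gripper":0},{"tx":0,"ty":75,"tz":-101,"wx":0,"wy":0,"wz":0,"gripper":0},{"tx":0,"ty":93,"tz":-125,"wx":0,"wy":0,"wz":0,"gripper":0},{"tx":0,"ty":105,"tz":-140,"wx":0,"wy":0,"wz":0,"gripper":0},{"tx":0,"ty":109,"tz":-146,"wx":0,"wy":0,"wz":0,"gripper":0},{"tx":0,"ty":109,"tz":-146,"wx":0,"wy":0,"wz":0,"gripper":0}]'
python3 -m handwheel '[{"tx":10,"ty":0,"tz":0,"wx":0,"wy":0,"wz":0,"gripper":0},{"tx":30,"ty":0,"tz":0,"wx":0,"wy":0,"wz":0,"gripper":0},{"tx":50,"ty":0,"tz":0,"wx":0,"wy":0,"wz":0,"gripper":0},{"tx":70,"ty":0,"tz":0,"wx":0,"wy":0,"wz":0,"gripper":0},{"tx":88,"ty":0,"tz":0,"wx":0,"wy":0,"wz":0,"gripper":0},{"tx":100,"ty":0,"tz":0,"wx":0,"wy":0,"wz":0,"gripper":0},{"tx":105,"ty":0,"tz":0,"wx":0,"wy":0,"wz":0,"gripper":0},{"tx":105,"ty":0,"tz":0,"wx":0,"wy":0,"wz":0,"gripper":0}]'
python3 - <<'E'
from h import *
where()
for x in(-.08,-.04,.003):
    a=np.array([.5358,.2289,0])+Ro.from_euler('z',-1.9,degrees=True).apply([x,.07,0]);a[2]=.191
    delta(a,toolR(-1.9,0))
E
```

```text
time: 11.27
position: [0.4572, 0.3017, 0.2868]
tool_rot: [0.014, 0.706, -0.012, 0.708]
wrist_force: [0.2, 0.4, -0.3]
finger_gap: 0.0006
time: 11.93
position: [0.4577, 0.3007, 0.18]
tool_rot: [0.014, 0.707, -0.013, 0.707]
wrist_force: [0.3, 0.1, -0.4]
finger_gap: 0.0002
q [ 0.58  0.28  1.84 -0.    1.02 -0.95] F [ 0.3  0.1 -0.4] gap 0.0002 t 11.93
grasp [0.4576 0.3007 0.191 ] tilt 0.1 yaw -2.1 y_z 0.001
bin [-0.1531  0.5187  0.191 ]
t(mm) [0.  0.8 0.5] w(deg) [-0.2  0.1 -0. ]
t(mm) [ 0.1  1.  40.5] w(deg) [-0.2  0.1 -0. ]
t(mm) [ 0.1  1.2 83.5] w(deg) [-0.2  0.1 -0. ]
```

```bash
python3 -m handwheel '[{"tx":0,"ty":0,"tz":10,"wx":0,"wy":0,"wz":0,"gripper":0},{"tx":0,"ty":0,"tz":20,"wx":0,"wy":0,"wz":0,"gripper":0},{"tx":0,"ty":0,"tz":28,"wx":0,"wy":0,"wz":0,"gripper":0},{"tx":0,"ty":0,"tz":36,"wx":0,"wy":0,"wz":0,"gripper":0},{"tx":0,"ty":0,"tz":44,"wx":0,"wy":0,"wz":0,"gripper":0},{"tx":0,"ty":0,"tz":52,"wx":0,"wy":0,"wz":0,"gripper":0},{"tx":0,"ty":0,"tz":60,"wx":0,"wy":0,"wz":0,"gripper":0},{"tx":0,"ty":0,"tz":68,"wx":0,"wy":0,"wz":0,"gripper":0}]'
python3 - <<'E'
from h import *
where()
E
python3 -m handwheel '[{"tx":0,"ty":0,"tz":5,"wx":0,"wy":0,"wz":0,"gripper":0},{"tx":0,"ty":0,"tz":10,"wx":0,"wy":0,"wz":0,"gripper":0},{"tx":0,"ty":0,"tz":14,"wx":0,"wy":0,"wz":0,"gripper":0},{"tx":0,"ty":0,"tz":17,"wx":0,"wy":0,"wz":0,"gripper":0},{"tx":0,"ty":0,"tz":17,"wx":0,"wy":0,"wz":0,"gripper":0},{"tx":0,"ty":0,"tz":17,"wx":0,"wy":0,"wz":0,"gripper":0},{"tx":0,"ty":0,"tz":0,"wx":0,"wy":0,"wz":0,"gripper":0},{"tx":0,"ty":0,"tz":-15,"wx":0,"wy":0,"wz":0,"gripper":0}]'
python3 - <<'E'
from h import *
where()
f=grab('wrist'); save(f,'w6.png')
f=grab('top'); W=cloud(f);C=f['color'].astype(int);z=W[...,2]
k=(C[...,0]>1.8*C[...,1])&(C[...,0]>90)&(z>.15)&(z<.22)&(W[...,1]>.25)&(W[...,1]<.35); print(k.sum(),np.median(W[k],0) if k.any() else '')
E
```

```text
time: 12.6
position: [0.5274, 0.2983, 0.1809]
tool_rot: [0.014, 0.706, -0.013, 0.708]
wrist_force: [0.4, -0.3, -1.0]
finger_gap: 0.0
q [ 0.51  0.36  1.72 -0.    1.06 -1.02] F [ 0.4 -0.3 -1. ] gap 0.0 t 12.6
grasp [0.5274 0.2982 0.1919] tilt 0.2 yaw -2.2 y_z 0.002
bin [-0.0841  0.5284  0.1919]
time: 13.27
position: [0.5119, 0.2987, 0.1806]
tool_rot: [0.014, 0.706, -0.013, 0.708]
wrist_force: [0.6, 0.3, 0.5]
finger_gap: 0.0002
q [ 0.53  0.34  1.75 -0.    1.05 -1.01] F [0.6 0.3 0.5] gap 0.0002 t 13.27
grasp [0.5119 0.2987 0.1916] tilt 0.2 yaw -2.2 y_z 0.002
bin [-0.0994  0.5261  0.1916]
20 [0.57308136 0.29265737 0.19661045]
```

```bash
python3 -m handwheel '[{"tx":0,"ty":0,"tz":-10,"wx":0,"wy":0,"wz":0,"gripper":0},{"tx":-10,"ty":0,"tz":-20,"wx":0,"wy":0,"wz":0,"gripper":0},{"tx":-35,"ty":0,"tz":-30,"wx":0,"wy":0,"wz":0,"gripper":0},{"tx":-65,"ty":0,"tz":-40,"wx":0,"wy":0,"wz":0,"gripper":0},{"tx":-95,"ty":0,"tz":-45,"wx":0,"wy":0,"wz":0,"gripper":0},{"tx":-120,"ty":0,"tz":-45,"wx":0,"wy":0,"wz":0,"gripper":0},{"tx":-130,"ty":0,"tz":-45,"wx":0,"wy":0,"wz":0,"gripper":0},{"tx":-130,"ty":0,"tz":-45,"wx":0,"wy":0,"wz":0,"gripper":0}]'
python3 - <<'E'
from h import *
where()
f=grab('scene'); W=cloud(f);C=f['color'].astype(int);z=W[...,2]
k=(C[...,0]>1.8*C[...,1])&(C[...,0]>90)&(z>.15)&(z<.22)&(W[...,1]>.25)&(W[...,1]<.35); print(k.sum(),np.median(W[k],0) if k.any() else '')
save(f,'s6.png')
E
```

```text
time: 14.03
position: [0.466, 0.301, 0.3137]
tool_rot: [0.014, 0.705, -0.012, 0.709]
wrist_force: [0.1, -0.2, 0.2]
finger_gap: 0.0005
q [ 0.57  0.16  1.68 -0.    1.29 -0.96] F [ 0.1 -0.2  0.2] gap 0.0005 t 14.03
grasp [0.466  0.3009 0.3247] tilt 0.4 yaw -2.1 y_z 0.004
bin [-0.145   0.5204  0.3247]
91 [0.57891364 0.28933562 0.19356992]
```

View pics/s6.png

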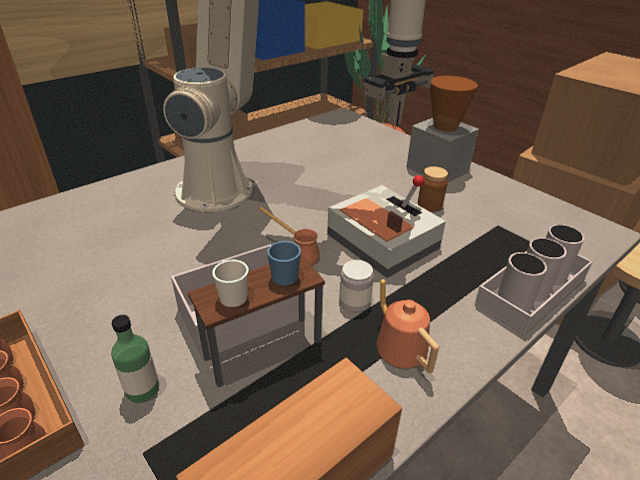

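The scene view shows the cover flat on the warmer at about (378,215), and the lever's knob at (419,181) leaning to +x. The cups, pot, jar, bottle and tin haven't visibly moved, and the arm is clear.

```bash
python3 -c "
from h import *
print(close_job())"
```

```text
the job is handed in; nothing more can be done
None
```

The copper cover lies flat over the well, the red lever is in its keep-warm notch, and I handed the job in at about 14 s of the 56 s allowed. No verdict was reported.

**Last checks:**
- **Cover:** just after I let go, its slope was about 0.01°. From above, it sat within 1 mm and 0.2° of the well's centre and direction. I did not measure it again after pushing the lever, but it still looks flat in the final picture.
- **Lever:** the knob measured about 35 mm beyond upright, which is about 0.8 rad.
- **Robot:** the arm is raised clear, with about 0 N at the wrist.
- **Everything else:** the cups, pot, jar, bottle and tin look unmoved in the final picture, by eye only. The white cover was in its bay when I checked right after the lift; the final view doesn't show it.

**What went wrong on the way:**
- **Lift out of the bin:** while tilting the cover, the last wrist joint came within 0.003 rad of its limit. The arm rose about 65 mm too far and tilted about 6° too little, and the cover probably pushed against the bin's middle wall (about 7 N at the wrist). I saw no lasting contact and backed off by lifting and levelling.
- **Slip in the grip:** the cover slid about 7 mm and turned about 3° in the gripper. I measured this over the warmer and corrected it before setting the cover down.

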